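# Find the worn spring mount of a laboratory pump and flag it

## Task

The vacuum pump has been lifted off its base tray, and one of the three spring mounts standing there has gone soft. Working from the robot's left to its right, press each mount's rubber pad down with the fingertips until it clearly gives, to feel which spring is the softest; then push the tag of that mount fully down onto its stop, to mark it for replacement, and leave the other two tags up. Only press and push: do not pick up or shift the mounts or anything around them.

Things in the scene. Friction and masses are not known exactly. Their poses are not given: they have to be found in the camera images.
- place_left (a point): left mounting place on the pump's base (a fixed grey steel tray 390 x 260 mm, its plate 8 mm thick, with 22 mm high flanges left and right, lying on the bench): a point on the plate's top face, under the left mount. Left and right are the robot's own (left = +y). x, y, z axes are those of the base
- place_front (a point): the same for the middle place, which is set 50 mm nearer to the robot than the two others
- place_right (a point): the same for the right place
- mount_a: one of three look-alike spring mounts, each unscrewed and loose (0.9 kg) on one of the three places, within 8 mm; any may stand at any place. Steel foot 145 x 84 x 6 mm, coil spring, grey round cap with a black rubber pad, hinged white tag. Origin: on the spring's axis at the foot's underside (on the base plate); z up; -x points from the spring to the tag, roughly to the robot
- pad_a_top (a point): centre of the top face of the rubber pad of mount_a: flat, round, 50 mm across, on the spring's axis, 74 mm (to half a mm) above the mount's origin at rest. Moves with the pad, which can be pressed down 24 mm to its stop and springs back by itself
- tag_a (a joint): hinge of the tag of mount_a, rad: 0 = raised, slanting up 32 degrees above level towards the robot; 0.56 = folded down level on its stop. It starts at 0 to 0.08, and stays where it is left: a stiff hinge, about 2 N at 26 mm from the hinge moves it
- tag_a_end (a point): middle of the free end of that tag, a white plate 36 mm wide, 50 mm long, 3 mm thick; moves with it. The hinge line runs along the mount's y axis, 48 mm from the spring's axis towards -x and 30 mm above the mount's origin; this point is 52 mm from it, so that the tag, folded down, lies level at that height, 48 to 100 mm from the spring's axis
- mount_b: spring mount like mount_a, same measures, origin and axes. Just one of the three has a worn spring
- pad_b_top (a point): centre of the top face of the rubber pad of mount_b: flat, round, 50 mm across, on the spring's axis, 74 mm (to half a mm) above the mount's origin at rest. Moves with the pad, which can be pressed down 24 mm to its stop and springs back by itself
- tag_b (a joint): hinge of the tag of mount_b, rad: 0 = raised, slanting up 32 degrees above level towards the robot; 0.56 = folded down level on its stop. It starts at 0 to 0.08, and stays where it is left: a stiff hinge, about 2 N at 26 mm from the hinge moves it
- tag_b_end (a point): middle of the free end of that tag, a white plate 36 mm wide, 50 mm long, 3 mm thick; moves with it. The hinge line runs along the mount's y axis, 48 mm from the spring's axis towards -x and 30 mm above the mount's origin; this point is 52 mm from it, so that the tag, folded down, lies level at that height, 48 to 100 mm from the spring's axis
- mount_c: spring mount like mount_a, same measures, origin and axes. The worn spring gives about 1 mm for each 0.3 N, the two sound ones 1 mm for each 0.8 to 0.9 N
- pad_c_top (a point): centre of the top face of the rubber pad of mount_c: flat, round, 50 mm across, on the spring's axis, 74 mm (to half a mm) above the mount's origin at rest. Moves with the pad, which can be pressed down 24 mm to its stop and springs back by itself
- tag_c (a joint): hinge of the tag of mount_c, rad: 0 = raised, slanting up 32 degrees above level towards the robot; 0.56 = folded down level on its stop. It starts at 0 to 0.08, and stays where it is left: a stiff hinge, about 2 N at 26 mm from the hinge moves it
- tag_c_end (a point): middle of the free end of that tag, a white plate 36 mm wide, 50 mm long, 3 mm thick; moves with it. The hinge line runs along the mount's y axis, 48 mm from the spring's axis towards -x and 30 mm above the mount's origin; this point is 52 mm from it, so that the tag, folded down, lies level at that height, 48 to 100 mm from the spring's axis
- vial: capped glass vial, 23 mm across, 58 mm tall, standing on the base plate behind the middle mount; origin under its centre. To be left alone
- nut: steel collar nut, 24 mm across, 10 mm thick, lying on the base plate behind the mounts; origin under its centre. To be left alone
- wrench: open-ended wrench, 170 mm long, lying on the bench left of the base; origin under its middle. To be left alone
- beaker: glass beaker, 68 mm across, 90 mm tall, left of the base; origin under its centre. To be left alone
- vialjar: glass jar with vials, 100 mm across, 110 mm tall, left of the base; origin under its centre. To be left alone
- solvent: white plastic bottle, 90 mm across, 200 mm tall, right of the base; origin under its centre. To be left alone
- screwtray: low grey tray of screws, 120 x 90 x 30 mm, right of the base; origin under its centre. To be left alone
There are look-alikes about, which are no part of the job. Leave any orange or red look-alike of the mount_c alone.

How it is judged:
By the outcome, as a careful person would: the job done as asked, in the order asked, and still so for the second after the job is handed in, with the robot touching nothing.
It also fails if it takes over 51 s, if anything falls off the work surface, if the arm or the gripper's body presses on something with over 40 N, if the wrist force passes 120 N, or if a joint passes its speed limit or range.

## Robot

A 7-joint arm with a two-finger parallel gripper is mounted at the origin on the work surface. World frame = base frame: x ahead of the robot, y to its left, z up, the work surface at z = 0. Lengths are in m, angles in rad, forces in N, time in s.
With the tool pointing down it reaches from about 0.35 to 0.9 m from the base axis. Payload 19.9 kg.
Tool frame: the origin (TCP) lies midway between the tips of the shut fingers; the grasp point (between the pads) lies 19 mm behind it (bot.pinch_z is the distance from the TCP to the grasp point, in m); z points along the fingers, y is the line along which they close (so a half turn about z gives the same grasp; the last joint's range is limited). The gripper opens to 85 mm and grips with 20 to 120 N. Pads are 22 mm wide; open, the fingers measure 114 mm over their backs; the gripper's body (76 mm by 85 mm) begins 54 mm behind the grasp point. The pads swing forward as they close: fully open they stand 13 mm farther back than shut.
Start: joints at [-1.3, 0.417, -0.01, 1.614, 0.005, 1.111, -0.053], TCP at [0.192, 0.595, 0.231] pointing down, gripper open.
Joint ranges: [-2.81, 2.81], [-0.39, 2.02], [-1.27, 1.25], [0.06, 2.57], [-1.19, 4.33], [0.19, 2], [-2.82, 2.82]. Speed limits (rad/s): [1.89, 1.89, 2.39, 2.39, 3.01, 3.01, 3.01].

## Interface

Orientations are given as a unit quaternion [x, y, z, w].
In Python, from plant import bot gives the robot as it stands.
- The arm moves only by the shell command python3 -m creep 'ROWS'. ROWS is JSON, a list of rows, each a list of 7 numbers: the shift along the world's x, y, z in m, then the turn, a rotation vector about the world's x, y, z in rad, then the opening, from 0 (shut) to 1 (fully open). A call has 1 to 20 rows; each row is the pose to reach, as a shift and turn from the pose commanded when the call began; what a row does not reach only later rows make up. A row lasts 1/10 s, in which the tool goes at most 50 mm and 8.59 degrees, less where a joint would pass 70% of its speed; a pose out of reach is approached as far as the arm can. A call with a gripper value outside its range is refused whole. The fingers move at their own pace and stop on an object; the grip force is fixed at half the most. Time passes only in rows, so rows that repeat a pose let the fingers close. It gives the time, the measured TCP pose, the force, the opening and the grip force at its end, in the units of the state.
- bot.read_state(): the state, without advancing time (a new reading comes with each control period).
- bot.camera(name): name is "scene" or "side" or "wrist"; returns a dict with "frame" (420x560x3 uint8, red, green, blue), "range_z" (420x560 float32, m along the optical axis (not along the pixel's ray), 0 where there is no reading), "fovy" (degrees; the focal length in pixels is half the picture's height over the tangent of half this angle, whatever the lens; pixels are square), "cx", "cy" (the principal point, pixels), "D" ([k1, k2, p1, p2, k3] as OpenCV has them; the pictures are not rectified), "eye" and "attitude" of the camera in the world; the wrist camera has in their place "T_tool_cam" (4x4, takes a point from camera to tool coordinates, whose origin is the TCP and whose axes are the flange's). Camera axes: x right, y down, z forward; pixel columns grow to the right and rows downward; lengths in m; the calibration is good to about 2 mm. A picture is of the moment at which its call begins: read the wrist's pose just before it.
- bot.finish_job(): hands the job in; it is judged then, once.
The state is a dict: "clock": time; "qpos": joint angles; "qvel": joint speeds; "joint_torque": joint torques, N m; "ee_pos": TCP position; "tcp_rot": TCP orientation; "wrist_force": force on the tool from outside, world axes, zero at the start; "wrist_torque": the same for the moment, N m; "opening": opening from 0.0 (shut) to 1.0 (fully open); "grasp_force": force on a finger pad.
Only numpy, scipy, OpenCV 4.12 (cv2) and the standard library are available. Lean on these libraries where they do the work, as an engineer would, in place of code of your own. Each camera call takes 0.05 s, during which the arm holds its last target. There are 200 camera calls.

## Working session

There is one attempt and no reset: what is moved stays moved. The work goes in short steps, Python scripts to look and compute and a shell command to move; the robot and the scene stay as the last step left them, time stands still between calls to the robot, and variables do not carry over. Pictures are saved under pics/ and viewed, at most 10 in all, crops included, and the job is handed in when it is done.

```bash
mkdir -p pics
cat > h.py <<'E'
import numpy as np,cv2
from scipy.spatial.transform import Rotation as R
from plant import bot
def cam(n):
    s=bot.read_state(); c=bot.camera(n)
    f=210/np.tan(np.radians(c['fovy'])/2)
    K=np.array([[f,0,c['cx']],[0,f,c['cy']],[0,0,1]]);D=np.array(c['D'],float)
    if n=='wrist':
        T=np.eye(4);T[:3,:3]=R.from_quat(s['tcp_rot']).as_matrix();T[:3,3]=s['ee_pos'];T=T@np.array(c['T_tool_cam'])
    else:
        T=np.eye(4);a=np.array(c['attitude']);T[:3,:3]=a if a.shape==(3,3) else R.from_quat(a).as_matrix();T[:3,3]=c['eye']
    return c,K,D,T
def ray(u,v,K,D,T):
    p=cv2.undistortPoints(np.array([[[u,v]]],float),K,D)[0,0]
    return T[:3,3],T[:3,:3]@np.array([p[0],p[1],1])
def onz(u,v,z,K,D,T):
    o,d=ray(u,v,K,D,T);return o+d*(z-o[2])/d[2]
def depthpt(u,v,c,K,D,T):
    o,d=ray(u,v,K,D,T);return o+d*c['range_z'][int(v),int(u)]
E
python3 - <<'E'
from h import *
s=bot.read_state();print({k:np.round(v,3) for k,v in s.items()})
for n in ['scene','side']:
    c,K,D,T=cam(n);cv2.imwrite(f'pics/{n}0.png',c['frame'][:,:,::-1]);print(n,T.round(3).tolist(),K[0,0],D)
    np.savez(f'{n}0.npz',f=c['frame'],z=c['range_z'],K=K,D=D,T=T)
E
```

```text
{'clock': np.float64(0.0), 'qpos': array([-1.301,  0.418, -0.01 ,  1.614,  0.005,  1.111, -0.053]), 'qvel': array([-0.001, -0.   , -0.   ,  0.001, -0.001,  0.   ,  0.001]), 'joint_torque': array([-1.0000e-03, -8.6444e+01,  6.7800e-01, -4.3492e+01,  1.9000e-02,
        7.0000e-03, -0.0000e+00]), 'ee_pos': array([0.192, 0.595, 0.231]), 'tcp_rot': array([ 0.155,  0.988, -0.001, -0.   ]), 'wrist_force': array([-0.077, -0.654, -0.447]), 'wrist_torque': array([-0.006, -0.033,  0.023]), 'grasp_force': np.float64(0.0), 'opening': np.float64(0.999)}
scene [[-0.84, 0.319, -0.439, 0.928], [0.542, 0.499, -0.676, 0.756], [0.003, -0.806, -0.592, 0.78], [0.0, 0.0, 0.0, 1.0]] 447.6541651319371 [-0.04333469  0.          0.          0.          0.        ]
side [[0.677, -0.459, 0.575, -0.311], [-0.736, -0.403, 0.545, -0.738], [-0.018, -0.792, -0.61, 0.865], [0.0, 0.0, 0.0, 1.0]] 510.9527516229251 [-0.17498223  0.          0.          0.          0.        ]
```

View pics/scene0.png

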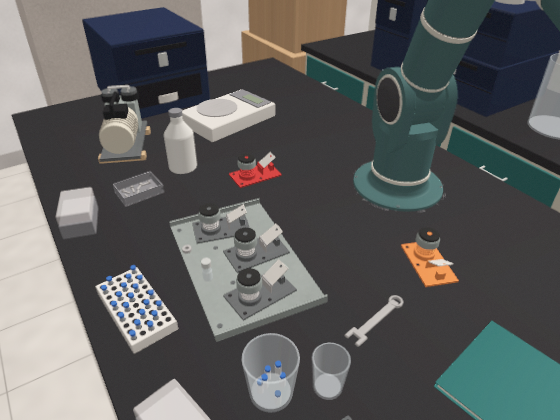

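View pics/side0.png

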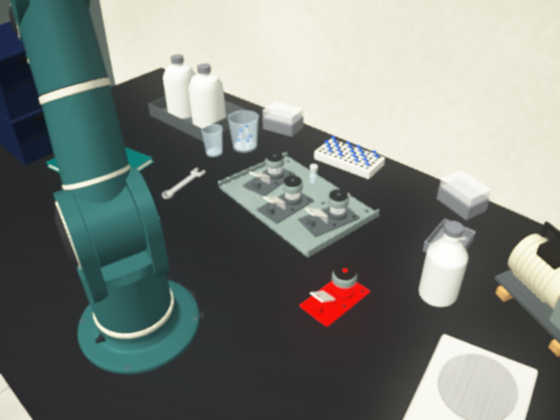

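Candidates in scene.png: the black pads on the tray at (249,276) left, (245,236) middle and (208,213) right. The red mount at (247,160) and the orange one at (428,236), both off the tray, are look-alikes and not wanted. I choose the three on the tray.

Run:
```python
from h import *
P={}
for n,seeds in [('scene',[(249,276),(245,236),(208,213)]),('side',[(275,158),(293,181),(339,195)])]:
    z=np.load(n+'0.npz');K,D,T=z['K'],z['D'],z['T'];Z=z['z']
    v,u=np.mgrid[0:420,0:560]
    p=cv2.undistortPoints(np.stack([u.ravel(),v.ravel()],1).astype(float)[:,None],K,D)[:,0]
    W=(np.c_[p,np.ones(len(p))]*Z.ravel()[:,None])@T[:3,:3].T+T[:3,3]
    W=W.reshape(420,560,3);g=z['f'].astype(int)
    plate=[W[y,x] for y in range(180,320) for x in range(180,310) if 0.003<W[y,x,2]<0.014] if n=='scene' else []
    if plate: print('plate z',np.median(np.array(plate)[:,2]))
    for s in seeds:
        w=onz(*s,.08,K,D,T)
        near=np.hypot(W[...,0]-w[0],W[...,1]-w[1])<.045
        m=near&(W[...,2]>.078)&(W[...,2]<.090)&(Z>0)
        q=W[m]; px=np.argwhere(m)
        (cx,cy),r=cv2.minEnclosingCircle(q[:,:2].astype(np.float32))
        print(n,s,'pad n',m.sum(),'mean',q.mean(0).round(4),'circ',round(cx,4),round(cy,4),round(r,4),'ztop',np.median(q[:,2]).round(4))
        # white tag
        wh=(g.min(2)>165)&(np.hypot(W[...,0]-w[0],W[...,1]-w[1])<.12)&(W[...,2]>.03)&(W[...,2]<.085)&(W[...,0]<w[0]-.03)&(abs(W[...,1]-w[1])<.05)
        t=W[wh]
        if len(t)>20:
            k=np.argsort(t[:,2]);print('  tag n',len(t),'mean',t.mean(0).round(4),'top10%',t[k[-len(t)//10:]].mean(0).round(4),'low',t[k[:len(t)//10]].mean(0).round(4))
z=np.load('scene0.npz')
cv2.imwrite('pics/crop.png',cv2.resize(z['f'][195:330,160:330,::-1],None,fx=4,fy=4,interpolation=cv2.INTER_CUBIC))
```

```text
plate z 0.008489829977266883
scene (249, 276) pad n 327 mean [0.6177 0.161  0.0816] circ 0.6169 0.1599 0.0262 ztop 0.0816
  tag n 297 mean [0.5476 0.1553 0.052 ] top10% [0.5277 0.1549 0.0642] low [0.5659 0.1559 0.0401]
scene (245, 236) pad n 240 mean [0.5568 0.0368 0.0814] circ 0.5566 0.0358 0.0259 ztop 0.0814
  tag n 212 mean [0.4862 0.0396 0.0515] top10% [0.4662 0.043  0.0631] low [0.505  0.0386 0.04  ]
scene (208, 213) pad n 206 mean [ 0.5868 -0.0978  0.0816] circ 0.5856 -0.0989 0.0267 ztop 0.0816
  tag n 156 mean [ 0.5188 -0.08    0.0515] top10% [ 0.4997 -0.0727  0.0634] low [ 0.5373 -0.086   0.0411]
side (275, 158) pad n 113 mean [0.6118 0.1583 0.0813] circ 0.613 0.1582 0.0262 ztop 0.0811
  tag n 62 mean [0.5441 0.1535 0.0535] top10% [0.5235 0.1474 0.0666] low [0.567  0.1531 0.0365]
side (293, 181) pad n 164 mean [0.5515 0.0342 0.0822] circ 0.5557 0.0358 0.0288 ztop 0.0822
  tag n 95 mean [0.4822 0.0384 0.0532] top10% [0.4611 0.0395 0.065 ] low [0.5052 0.0331 0.0378]
side (339, 195) pad n 179 mean [ 0.5817 -0.101   0.0824] circ 0.5856 -0.1023 0.0286 ztop 0.0824
  tag n 123 mean [ 0.5167 -0.0818  0.0522] top10% [ 0.4997 -0.0756  0.065 ] low [ 0.5368 -0.0882  0.038 ]
```

View pics/crop.png

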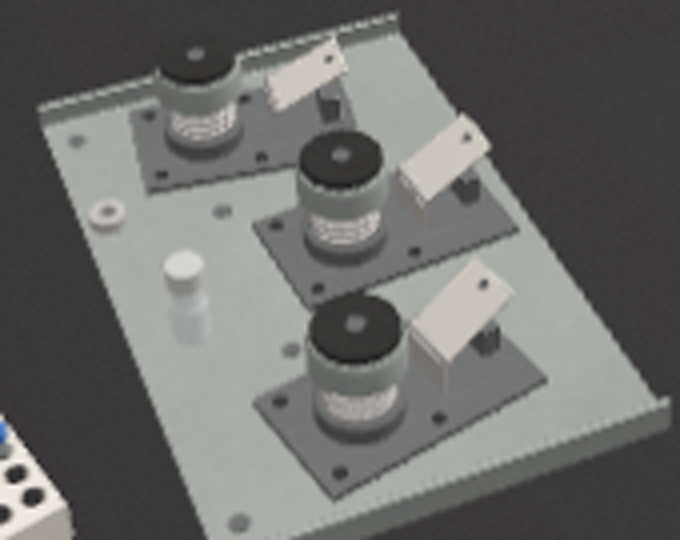

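The crop confirms three grey mounts with black pads and raised white tags, at (355,325), (340,160) and (197,60) in the crop. The vial is at (187,295) and the nut at (107,213). Pads in world coordinates: L (.615,.159), M (.556,.036), R (.586,-.100), tops at z≈.082. I'll move above the left pad with the gripper shut.

```bash
python3 -m creep '[[0.05,-0.05,0,0,0,0.03,0],[0.1,-0.1,0,0,0,0.08,0],[0.14,-0.14,0,0,0,0.13,0],[0.18,-0.18,0,0,0,0.18,0],[0.21,-0.22,0,0,0,0.23,0],[0.25,-0.25,0,0,0,0.27,0],[0.28,-0.29,0,0,0,0.31,0],[0.32,-0.33,0,0,0,0.31,0],[0.36,-0.37,0,0,0,0.31,0],[0.39,-0.4,0,0,0,0.31,0],[0.41,-0.42,0,0,0,0.31,0],[0.423,-0.436,0,0,0,0.31,0],[0.423,-0.436,0,0,0,0.31,0],[0.423,-0.436,-0.03,0,0,0.31,0],[0.423,-0.436,-0.07,0,0,0.31,0],[0.423,-0.436,-0.1,0,0,0.31,0],[0.423,-0.436,-0.13,0,0,0.31,0],[0.423,-0.436,-0.13,0,0,0.31,0],[0.423,-0.436,-0.13,0,0,0.31,0],[0.423,-0.436,-0.13,0,0,0.31,0]]'
```

```text
clock: 2.1
ee_pos: [0.6156, 0.1591, 0.1031]
tcp_rot: [0.001, 1.0, 0.0, 0.001]
wrist_force: [0.4, 0.6, 0.9]
opening: -0.001
grasp_force: 0.0
```

```bash
python3 -m creep '[[0,0,-0.01,0,0,0,0],[0,0,-0.018,0,0,0,0],[0,0,-0.023,0,0,0,0],[0,0,-0.028,0,0,0,0],[0,0,-0.028,0,0,0,0],[0,0,-0.028,0,0,0,0],[0,0,-0.028,0,0,0,0]]'; python3 -m creep '[[0,0,-0.004,0,0,0,0],[0,0,-0.008,0,0,0,0],[0,0,-0.008,0,0,0,0],[0,0,-0.008,0,0,0,0],[0,0,-0.008,0,0,0,0]]'
```

```text
clock: 2.8
ee_pos: [0.6147, 0.1589, 0.0734]
tcp_rot: [0.001, 1.0, 0.0, -0.0]
wrist_force: [-2.3, 0.0, 6.9]
opening: 0.003
grasp_force: 3.4
clock: 3.3
ee_pos: [0.6148, 0.1589, 0.0658]
tcp_rot: [0.001, 1.0, 0.0, 0.0]
wrist_force: [-3.7, -1.3, 12.3]
opening: -0.002
grasp_force: 6.5
```

Left mount: about 0.7–0.75 N/mm, so sound. Next the middle one.

```bash
python3 -m creep '[[0,0,0.01,0,0,0,0],[0,0,0.025,0,0,0,0],[0,0,0.045,0,0,0,0],[-0.01,-0.02,0.045,0,0,0,0],[-0.025,-0.05,0.045,0,0,0,0],[-0.04,-0.085,0.045,0,0,0,0],[-0.055,-0.115,0.045,0,0,0,0],[-0.059,-0.123,0.045,0,0,0,0],[-0.059,-0.123,0.045,0,0,0,0],[-0.059,-0.123,0.035,0,0,0,0],[-0.059,-0.123,0.025,0,0,0,0],[-0.059,-0.123,0.017,0,0,0,0],[-0.059,-0.123,0.012,0,0,0,0],[-0.059,-0.123,0.008,0,0,0,0],[-0.059,-0.123,0.008,0,0,0,0],[-0.059,-0.123,0.008,0,0,0,0],[-0.059,-0.123,0.008,0,0,0,0]]'; python3 -m creep '[[0,0,-0.004,0,0,0,0],[0,0,-0.008,0,0,0,0],[0,0,-0.008,0,0,0,0],[0,0,-0.008,0,0,0,0],[0,0,-0.008,0,0,0,0]]'
```

```text
clock: 5.0
ee_pos: [0.5558, 0.0359, 0.0736]
tcp_rot: [0.001, 1.0, 0.0, 0.0]
wrist_force: [-1.4, 1.7, 2.0]
opening: 0.003
grasp_force: 1.3
clock: 5.5
ee_pos: [0.556, 0.0358, 0.0654]
tcp_rot: [0.001, 1.0, -0.0, 0.0]
wrist_force: [1.6, 0.9, 5.3]
opening: -0.001
grasp_force: 2.5
```

Middle mount: about 0.3–0.4 N/mm, so soft. Now the right one, for comparison and because the task asks for all three.

```bash
python3 -m creep '[[0,0,0.01,0,0,0,0],[0,0,0.025,0,0,0,0],[0,0,0.045,0,0,0,0],[0.005,-0.02,0.045,0,0,0,0],[0.012,-0.055,0.045,0,0,0,0],[0.02,-0.09,0.045,0,0,0,0],[0.027,-0.125,0.045,0,0,0,0],[0.03,-0.136,0.045,0,0,0,0],[0.03,-0.136,0.045,0,0,0,0],[0.03,-0.136,0.035,0,0,0,0],[0.03,-0.136,0.025,0,0,0,0],[0.03,-0.136,0.017,0,0,0,0],[0.03,-0.136,0.012,0,0,0,0],[0.03,-0.136,0.008,0,0,0,0],[0.03,-0.136,0.008,0,0,0,0],[0.03,-0.136,0.008,0,0,0,0],[0.03,-0.136,0.008,0,0,0,0]]'; python3 -m creep '[[0,0,-0.004,0,0,0,0],[0,0,-0.008,0,0,0,0],[0,0,-0.008,0,0,0,0],[0,0,-0.008,0,0,0,0],[0,0,-0.008,0,0,0,0]]'
```

```text
clock: 7.2
ee_pos: [0.5855, -0.0991, 0.0733]
tcp_rot: [0.0, 1.0, 0.0, -0.0]
wrist_force: [-3.8, 4.4, 7.4]
opening: 0.004
grasp_force: 4.0
clock: 7.7
ee_pos: [0.5857, -0.0993, 0.0657]
tcp_rot: [0.001, 1.0, 0.0, -0.0]
wrist_force: [-6.2, 4.8, 14.2]
opening: -0.001
grasp_force: 7.3
```

Right mount: about 0.85–0.9 N/mm, so sound. The middle mount is the worn one. I'll go to its tag, about 85 mm from the spring axis at (0.472,0.040), and push down.

```bash
python3 -m creep '[[0,0,0.01,0,0,0,0],[0,0,0.025,0,0,0,0],[0,0,0.055,0,0,0,0],[-0.01,0.012,0.055,0,0,0,0],[-0.035,0.04,0.055,0,0,0,0],[-0.06,0.075,0.055,0,0,0,0],[-0.085,0.105,0.055,0,0,0,0],[-0.105,0.13,0.055,0,0,0,0],[-0.114,0.139,0.055,0,0,0,0],[-0.114,0.139,0.055,0,0,0,0],[-0.114,0.139,0.04,0,0,0,0],[-0.114,0.139,0.02,0,0,0,0],[-0.114,0.139,0.005,0,0,0,0],[-0.114,0.139,-0.005,0,0,0,0],[-0.114,0.139,-0.012,0,0,0,0],[-0.114,0.139,-0.018,0,0,0,0],[-0.114,0.139,-0.021,0,0,0,0],[-0.114,0.139,-0.021,0,0,0,0],[-0.114,0.139,-0.021,0,0,0,0]]'; python3 -m creep '[[0,0,-0.002,0,0,0,0],[0,0,-0.004,0,0,0,0],[0,0,-0.004,0,0,0,0],[0,0,-0.004,0,0,0,0]]'
```

```text
clock: 9.6
ee_pos: [0.4719, 0.0389, 0.0446]
tcp_rot: [0.001, 1.0, 0.0, 0.0]
wrist_force: [0.0, -0.4, 0.3]
opening: 0.001
grasp_force: 0.0
clock: 10.0
ee_pos: [0.4717, 0.0389, 0.0402]
tcp_rot: [0.001, 1.0, -0.0, 0.0]
wrist_force: [0.9, -1.0, -0.8]
opening: -0.002
grasp_force: 0.0
```

```bash
python3 -m creep '[[0,0,-0.001,0,0,0,0],[0,0,-0.002,0,0,0,0],[0,0,-0.002,0,0,0,0],[0,0,-0.002,0,0,0,0]]'
python3 - <<'E'
from h import *
c,K,D,T=cam('scene');cv2.imwrite('pics/push.png',cv2.resize(c['frame'][195:330,160:330,::-1],None,fx=4,fy=4,interpolation=cv2.INTER_CUBIC))
E
```

```text
clock: 10.4
ee_pos: [0.4718, 0.0389, 0.0389]
tcp_rot: [0.001, 1.0, 0.0, 0.0]
wrist_force: [-7.1, -0.8, 21.8]
opening: 0.003
grasp_force: 10.6
```

View pics/push.png

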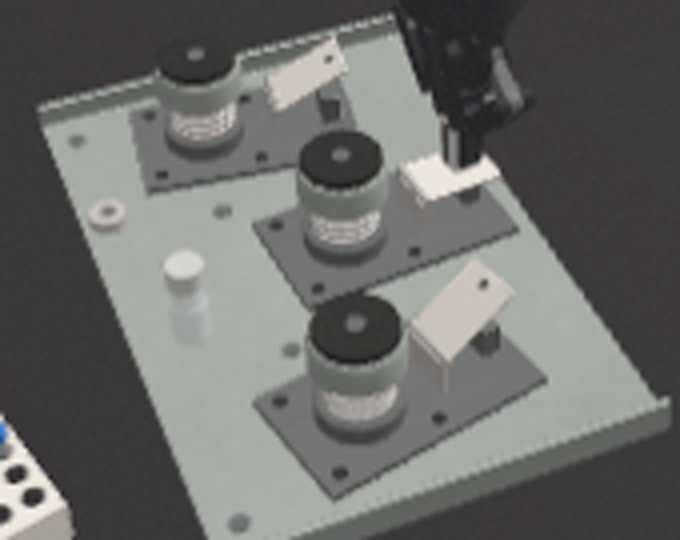

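The picture shows the middle tag folded level under the finger (450,180), against its stop at 22 N. Nothing else has moved and the other two tags are up. I'll retreat upward.

```bash
python3 -m creep '[[0,0,0.01,0,0,0,0],[0,0,0.03,0,0,0,0],[0,0,0.06,0,0,0,0],[0,0,0.1,0,0,0,0],[0,0,0.14,0,0,0,0],[0,0,0.17,0,0,0,0],[-0.02,0,0.19,0,0,0,0],[-0.02,0,0.19,0,0,0,0],[-0.02,0,0.19,0,0,0,0]]'
python3 - <<'E'
from h import *
c,K,D,T=cam('scene');cv2.imwrite('pics/end.png',cv2.resize(c['frame'][195:330,160:330,::-1],None,fx=4,fy=4,interpolation=cv2.INTER_CUBIC))
v,u=np.mgrid[195:330,160:330]
W=np.array([depthpt(a,b,c,K,D,T) for a,b in zip(u.ravel(),v.ravel())])
g=c['frame'][195:330,160:330].reshape(-1,3).min(1)
for x,y in [(.547,.155),(.486,.039),(.518,-.08)]:
    t=W[(g>150)&(np.hypot(W[:,0]-x,W[:,1]-y)<.035)&(W[:,2]>.025)&(W[:,2]<.08)]
    print(len(t),np.percentile(t[:,2],[5,50,95]).round(4), 'slope deg',np.degrees(np.arctan(np.polyfit(t[:,0],t[:,2],1)[0])).round(1))
E
```

```text
clock: 11.35
ee_pos: [0.4518, 0.0389, 0.2285]
tcp_rot: [0.001, 1.0, 0.0, 0.001]
wrist_force: [0.3, -0.5, 0.3]
opening: 0.004
grasp_force: 0.0
311 [0.0391 0.0514 0.0645] slope deg -30.9
205 [0.0373 0.0392 0.0419] slope deg 0.6
163 [0.041  0.0513 0.0625] slope deg -26.6
```

View pics/end.png

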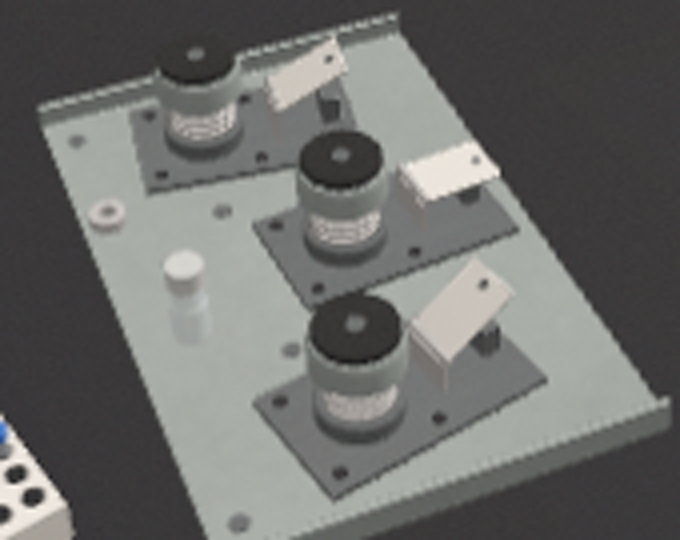

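The middle tag (450,172) is level, with a measured slope of 0.6°. The other two are still up and nothing has shifted, so I'm handing in.

```bash
python3 -c "from plant import bot; print(bot.finish_job())"
```

```text
the job is handed in; nothing more can be done
None
```

I pressed all three mounts from left to right: the middle one is the soft one (about 0.3–0.4 N/mm, the other two about 0.7–0.9), so I pushed its tag fully down onto its stop, left the other two up, and handed the job in at about 11.4 s.

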